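# Switch on the hob under the brew pot and set its dial to the orange heat

### The arm

A 6-joint arm with a two-finger parallel gripper is mounted at the origin on the work surface. World frame = base frame: x ahead of the robot, y to its left, z up, the work surface at z = 0. Lengths are in m, angles in degrees, forces in N, time in s.
With the tool pointing down it reaches from about 0.4 to 0.825 m from the base axis. Payload 7 kg.
Tool frame: the origin (TCP) lies midway between the tips of the shut fingers; the grasp point (between the pads) lies 19 mm behind it (grip_depth is the distance from the TCP to the grasp point, in m); z points along the fingers, y is the direction in which the jaws open and shut (so a half turn about z gives the same grasp; the last joint's range is limited). The gripper opens to 88 mm and grips with 3 to 60 N. Pads are 19 mm wide; open, the fingers measure 130 mm over their backs; the gripper's body (78 mm by 193 mm) begins 47 mm behind the grasp point.
Start: joints at [87.439, 20.546, 0.682, 0, -70.136, -16.507], TCP at [0.221, 0.638, 0.227] pointing down, gripper open.
Joint ranges: [-176.03, 176.03], [-82.01, 121.73], [-58.28, 71.71], [-173.87, 95.51], [-174.79, -0.11], [-173.66, 173.66]. Speed limits (degrees/s): [136.94, 136.94, 172.46, 180, 180, 180].

### API

Orientations are given as [roll, pitch, yaw] about the fixed x, y, z axes, in that order (R = Rz(yaw) Ry(pitch) Rx(roll)).
In Python, from plant import * gives the robot as it stands.
- The arm moves only by the shell command python3 -m inch 'ROWS'. ROWS is JSON, a list of rows, each an object of numbers: "ax", "ay", "az": the turn, a rotation vector about the tool's x, y, z in degrees; "dx", "dy", "dz": the shift along the tool's x, y, z in mm; "fingers": the finger opening in mm, from 0 to 87.6. In form: [{"ax": .., "ay": .., "az": .., "dx": .., "dy": .., "dz": .., "fingers": ..}, ...]. A call has 1 to 8 rows; each row is the pose to reach, as a shift and turn from the pose commanded when the call began, along the tool's axes at that moment; what a row does not reach only later rows make up. A row lasts 1/8 s, in which the tool goes at most 62.5 mm and 10.7 degrees, less where a joint would pass 70% of its speed; a pose out of reach is approached as far as the arm can. A call with a gripper value outside its range is refused whole. The fingers move at their own pace and stop on an object; the grip force is fixed at half the most. Time passes only in rows, so rows that repeat a pose let the fingers close. It gives the time, the measured TCP pose, the force and the opening at its end, in the units of the state.
- get_obs(): the state, without advancing time (a new reading comes with each control period).
- snapshot(name): name is "scene" or "top" or "wrist"; returns a dict with "image" (400x640x3 uint8, red, green, blue), "fx", "fy", "cx", "cy" (pixels), "rvec" (rotation vector, rad) and "tvec" (3), from world to camera coordinates, as OpenCV has them. Camera axes: x right, y down, z forward; pixel columns grow to the right and rows downward; lengths in m; the calibration is good to about 2 mm. A picture is of the moment at which its call begins. There is no depth.
- close_job(): hands the job in, once; it reports no verdict.
Trained networks look in the newest picture that a camera, given by its name, has taken for a name from the list of things; names that differ only in an ending like _2 or _b are one class to them, and where a whole thing is asked for, a point or a joint stands for the part that bears it (a point fixed in the world has none). Each returns a list of dicts, best first, with "score" (0 to 1); they miss things now and then, are a little off and sometimes report something else, mostly with a low value. They report only what shows in the picture. A call takes as long as a camera call.
- search_frame(target, camera): "bbox" ([centre column, centre row, width, height] in pixels, round what is visible of it).
- trace(target, camera): "mask" (400x640 bool, what is visible of it) and "bbox" ([centre column, centre row, width, height] in pixels, round what is visible of it).
- landmark_of(target, camera): "position" ([column, row] in pixels: a listed point, or the origin of a listed thing).
The state is a dict: "clock": time; "joint_pos": joint angles; "qvel": joint speeds; "tau": joint torques, N m; "tool_pos": TCP position; "orientation": TCP orientation; "force": force on the tool from outside, world axes, zero at the start; "moment": the same for the moment, N m; "opening": finger opening in m.
Only numpy, scipy, OpenCV 4.12 (cv2) and the standard library are available. Lean on these libraries where they do the work, as an engineer would, in place of code of your own. Each camera call takes 0.05 s, during which the arm holds its last target.

### The job

The brew pot on the portable hob is to be heated at the orange setting: press the hob's power key all the way down and let it up again, then turn the knurled dial clockwise by fingertip until it clicks into place with its white pointer at the orange dot. Push the dial round by its rim with the closed fingers or the outside of a finger, never taking it between the fingers. Leave the pot, and the jug and the jar beside the hob, where they are.

Things in the scene. Friction and masses are not known exactly. Their poses are not given: they have to be found in the camera images.
- hob: portable single induction hob, black, 360 (x) x 300 (y) x 65 mm high; it stands firm. Origin: centre of its underside; -x is its front, +y its left seen from the front. The front 90 mm of its level top is the control strip: dial axis at (-135, -55) mm, power key at (-135, 95) mm in the hob's frame, nothing else raised. The pot's front wall stands 70 to 90 mm behind the dial axis.
- dial_mid (a point): point on the dial's upright axis, 14 mm above the hob's top. The dial is a knurled aluminium drum 56 mm across, 2 to 26 mm above the hob's top, with a dark cap and white pointer line. Its front rim is the freest. For directions use hob. It is grippy: a fingertip pressed on the rim with 4 to 8 N and moved along it carries the dial (28 mm of rim travel per rad).
- dial_pointer (a point): outer end of the white pointer line on the dial's top, 26 mm from the axis and 26 mm above the hob's top.
- orange_dot (a point): centre of the orange dot (10 mm across, the only coloured one) printed on the hob's top, 38 mm from the dial axis. Six smaller white dots on the same circle mark the other settings.
- dial (a joint): dial angle in rad, growing clockwise seen from above (the front of the rim then moves to the hob's +y). Seven clicks 0.524 rad apart, from 0 (pointer to the hob's +y) over 1.571 (pointer to its +x) to 3.142; stops at both ends. Orange dot: 2.094. It starts in the click at 0.524, 1.047 or 1.571. Let go, it springs to the nearest click; about 0.03 N m (1 N at the rim) moves it to the next.
- power_top (a point): centre of the top face of the power key: round, light grey with a green spot, 25 mm in diameter, its top 9 mm above the hob's top at rest, in a steel bezel 33 mm across and 3 mm high.
- power (a joint): travel of the power key in m: 0 at rest, 0.004 fully down. Sprung: it starts to move at 1.5 N, is fully down at about 4 N, and comes up when let go.
- pot: steel brew pot with its lid on, 216 mm in diameter, 125 mm to the rim, 175 mm to the top of the lid's handle, two side handles along its own y; it stands on the hob's cooking zone. Origin: centre of its underside. To be left alone.
- jug: open steel measuring jug, 86 mm in diameter, 105 mm high, side handle at its +y, standing to one side of the hob, about 245 mm from its middle. Origin: centre of its underside. To be left alone.
- jar: amber glass jar with a red lid, 68 mm in diameter, 95 mm high, standing to the other side of the hob. Origin: centre of its underside. To be left alone.

How it is judged:
By the outcome, as a careful person would: the job done as asked, in the order asked, and still so for the second after the job is handed in, with the robot touching nothing.
It also fails if it takes over 64 s, if anything falls off the work surface, if the arm or the gripper's body presses on something with over 40 N, if the wrist force passes 120 N, or if a joint passes its speed limit or range.

## Working session

There is one attempt and no reset: what is moved stays moved. The work goes in short steps, Python scripts to look and compute and a shell command to move; the robot and the scene stay as the last step left them, time stands still between calls to the robot, and variables do not carry over. Pictures are saved under pics/ and viewed, and the job is handed in when it is done.

```bash
ls; mkdir -p pics; cat > h.py <<'E'
from plant import *
import numpy as np, cv2
def cam(s):
    R=cv2.Rodrigues(np.array(s["rvec"],float))[0]; return R,np.array(s["tvec"],float).ravel()
def ray_z(s,px,z):
    R,t=cam(s); d=R.T@np.array([(px[0]-s["cx"])/s["fx"],(px[1]-s["cy"])/s["fy"],1.]); c=-R.T@t
    return c+d*(z-c[2])/d[2]
def proj(s,p):
    R,t=cam(s); q=R@np.array(p)+t; return [s["fx"]*q[0]/q[2]+s["cx"],s["fy"]*q[1]/q[2]+s["cy"]]
def save(s,n): cv2.imwrite(f"pics/{n}.png",cv2.cvtColor(s["image"],cv2.COLOR_RGB2BGR))
E
python3 - <<'E'
from h import *
o=get_obs(); print({k:np.round(v,4).tolist() for k,v in o.items()})
zs={"hob":0,"dial_mid":.079,"dial_pointer":.091,"orange_dot":.065,"power_top":.074,"pot":.065,"jug":0,"jar":0}
for n in ["scene","top","wrist"]:
    s=snapshot(n); save(s,n+"0")
    R,t=cam(s); print(n,-R.T@t)
    for k,z in zs.items():
        r=landmark_of(k,n)
        for a in r[:2]: print(k,round(a["score"],2),np.round(a["position"],1),np.round(ray_z(s,a["position"],z),4))
E
```

```text
pics
{'clock': 0.0, 'joint_pos': [87.4387, 20.5897, 0.6347, -0.0196, -70.1345, -16.507], 'qvel': [0.013, -0.0616, 0.012, 0.0806, 0.111, -0.0432], 'tau': [-0.0002, -58.2724, 29.3057, 6.9973, 0.007, -0.0002], 'tool_pos': [0.2204, 0.6375, 0.2257], 'orientation': [179.9089, -0.0078, -19.0749], 'force': [0.2624, 0.9864, 0.0101], 'moment': [0.0262, 0.0058, -0.0438], 'opening': 0.0875}
scene [ 1.10705222 -0.34197517  0.88473989]
hob 0.29 [411.7 194.2] [0.7109 0.2932 0.    ]
dial_mid 0.84 [286.5 186.7] [0.5463 0.0334 0.079 ]
dial_pointer 0.97 [288.3 192.7] [0.5711 0.0202 0.091 ]
orange_dot 0.89 [287.4 207.5] [0.5863 0.0042 0.065 ]
pot 0.59 [344.2 242.5] [0.7381 0.0396 0.065 ]
jug 0.88 [408.7 193.5] [0.7046 0.2891 0.    ]
jar 0.57 [220.5 266.7] [ 0.5799 -0.1828  0.    ]
top [0.44754051 0.02981903 1.07243493]
dial_mid 0.76 [313.6 237.6] [0.5433 0.0303 0.079 ]
dial_pointer 0.7 [320.1 222. ] [0.5789 0.0151 0.091 ]
orange_dot 0.85 [325.4 221.5] [0.5836 0.002  0.065 ]
power_top 0.62 [250.1 223.8] [0.5765 0.1819 0.074 ]
pot 0.75 [308. 160.] [0.737  0.0447 0.065 ]
jug 0.66 [212.7 176.9] [0.7092 0.2941 0.    ]
jar 0.78 [396.5 227.5] [ 0.5772 -0.1823  0.    ]
wrist [0.29525543 0.61227188 0.3845792 ]
```

```bash
python3 - <<'E'
import cv2
a=cv2.imread("pics/top0.png")[120:290,180:420]; cv2.imwrite("pics/topc.png",cv2.resize(a,None,fx=3.3,fy=3.3,interpolation=cv2.INTER_CUBIC))
E
```

```text
(no output)
```

View pics/topc.png

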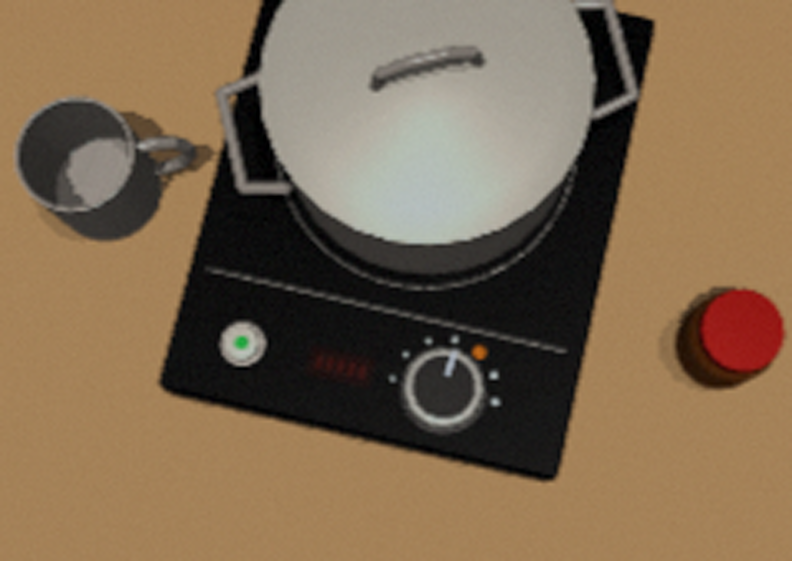

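View pics/scene0.png

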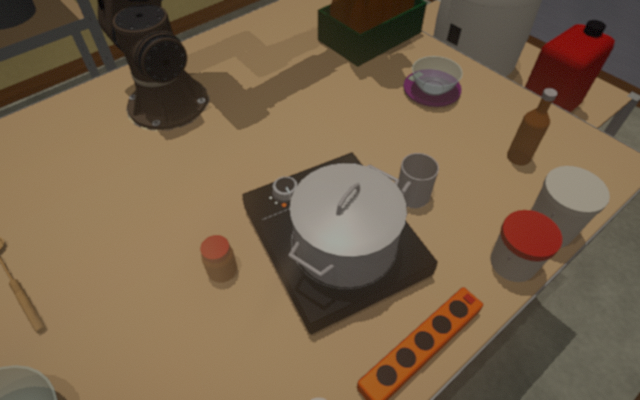

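The top view shows the power key at about (253, 224). The network said 250, so it was slightly off. The dial is at (314, 238), its pointer one click short of the orange dot at (325, 222).

```bash
python3 - <<'E'
from h import *
s=snapshot("top"); im=s["image"].astype(int)
def cen(m): 
    ys,xs=np.nonzero(m); return xs.mean(),ys.mean(),len(xs)
g=(im[...,1]-np.maximum(im[...,0],im[...,2])>35); g[:200]=0;g[245:]=0; g[:,:230]=0;g[:,290:]=0
c=cen(g); P=ray_z(s,c[:2],.074); print(c,P)
o=(im[...,0]-im[...,2]>60); o[:212]=0;o[232:]=0;o[:,:315]=0;o[:,335:]=0
c=cen(o); O=ray_z(s,c[:2],.065); print(c,O)
D=ray_z(s,(314.0,237.6),.091); print("D",D)
v=P-D; print(np.linalg.norm(v[:2]),"hob yaw",np.degrees(np.arctan2(-v[0],v[1])))
w=O-D; print(np.linalg.norm(w[:2]),"orange angle", np.degrees(np.arctan2(v[1],v[0])-np.arctan2(w[1],w[0])))
pt=ray_z(s,(180+453/3.3,120+352/3.3),.091)-D; print(np.linalg.norm(pt[:2]), np.degrees(np.arctan2(v[1],v[0])-np.arctan2(pt[1],pt[0])))
# pot left handle front corner at .165
for z in (.14,.17): print("handle",ray_z(s,(180+238/3.3,120+192/3.3),z))
ob=get_obs(); 
from scipy.spatial.transform import Rotation as Ro
R=Ro.from_euler("xyz",ob["orientation"],degrees=True).as_matrix()
print("to power+60 (tool mm)",R.T@(P+[0,0,.06]-ob["tool_pos"])*1000)
E
```

```text
(np.float64(252.71428571428572), np.float64(223.5), 14) [0.57723158 0.17565022 0.074     ]
(np.float64(324.75), np.float64(226.375), 16) [0.57175247 0.00355296 0.065     ]
D [0.54213343 0.02939134 0.091     ]
0.15041123540784465 hob yaw -13.494258657733031
0.03930533808834967 orange angle 117.60579463873123
0.02679883306154857 93.02102142043293
handle [0.67231116 0.17021155 0.14      ]
handle [0.66507943 0.16569459 0.17      ]
to power+60 (tool mm) [488.16596259 320.43183208  92.54866465]
```

```bash
python3 -m inch '[{"dx":61,"dy":40,"az":-5.6,"fingers":0},{"dx":102,"dy":67,"az":-5.6,"fingers":0},{"dx":150,"dy":98,"az":-5.6,"fingers":0},{"dx":200,"dy":131,"az":-5.6,"fingers":0},{"dx":250,"dy":164,"az":-5.6,"fingers":0},{"dx":300,"dy":197,"az":-5.6,"fingers":0},{"dx":350,"dy":230,"az":-5.6,"fingers":0},{"dx":400,"dy":263,"az":-5.6,"fingers":0}]'; cat > st.py <<'E'
from h import *
from scipy.spatial.transform import Rotation as Ro
def rel(ts):
    ob=get_obs(); R=Ro.from_euler("xyz",ob["orientation"],degrees=True).as_matrix()
    print(round(ob["clock"],2),np.round(ob["tool_pos"],4),np.round(ob["orientation"],1),"F",np.round(ob["force"],1),ob["opening"])
    for k,t in ts.items(): print(k,np.round(R.T@(np.array(t)-ob["tool_pos"])*1000,1))
E
python3 - <<'E'
from st import *
rel({"pow+50":[.5772,.1757,.124]})
E
```

```text
1.4 [0.2205 0.638  0.2266] [-180.     0.   -19.1] F [-0.4 -0.5 -0.8] 0.08780632554299048
pow+50 [488.1 320.4 102.5]$[0]: bad value
```

```bash
python3 -m inch '[{"ax":0,"ay":0,"az":-5.6,"dx":50,"dy":33,"dz":0,"fingers":0},{"ax":0,"ay":0,"az":-5.6,"dx":100,"dy":66,"dz":0,"fingers":0},{"ax":0,"ay":0,"az":-5.6,"dx":150,"dy":98,"dz":0,"fingers":0},{"ax":0,"ay":0,"az":-5.6,"dx":200,"dy":131,"dz":0,"fingers":0},{"ax":0,"ay":0,"az":-5.6,"dx":250,"dy":164,"dz":0,"fingers":0},{"ax":0,"ay":0,"az":-5.6,"dx":300,"dy":197,"dz":0,"fingers":0},{"ax":0,"ay":0,"az":-5.6,"dx":350,"dy":230,"dz":0,"fingers":0},{"ax":0,"ay":0,"az":-5.6,"dx":400,"dy":263,"dz":0,"fingers":0}]'
python3 - <<'E'
from st import *
rel({"pow+50":[.5772,.1757,.124]})
E
```

```text
clock: 2.4
tool_pos: [0.5136, 0.2571, 0.2269]
orientation: [-180.0, -0.0, -13.4]
force: [0.4, 1.0, 0.6]
opening: 0.0131
2.4 [0.5136 0.2571 0.2269] [-180.    -0.   -13.4] F [0.4 1.  0.6] 0.013134881604101974
pow+50 [ 80.7  64.5 102.9]
```

```bash
python3 -m inch '[{"ax":0,"ay":0,"az":0,"dx":40,"dy":32,"dz":10,"fingers":0},{"ax":0,"ay":0,"az":0,"dx":70,"dy":56,"dz":40,"fingers":0},{"ax":0,"ay":0,"az":0,"dx":81,"dy":64.5,"dz":80,"fingers":0},{"ax":0,"ay":0,"az":0,"dx":81,"dy":64.5,"dz":88,"fingers":0},{"ax":0,"ay":0,"az":0,"dx":81,"dy":64.5,"dz":88,"fingers":0}]'
python3 - <<'E'
from st import *
rel({"pow":[.5772,.1757,.074]})
for n in ("wrist","top"):
    s=snapshot(n); save(s,n+"1")
    for k,z in {"power_top":.074,"dial_mid":.079,"orange_dot":.065,"dial_pointer":.091}.items():
        for a in landmark_of(k,n)[:1]: print(n,k,round(a["score"],2),np.round(a["position"],1),np.round(ray_z(s,a["position"],z),4))
E
```

```text
clock: 3.02
tool_pos: [0.5764, 0.1774, 0.1388]
orientation: [180.0, 0.0, -13.4]
force: [0.0, 0.0, 0.8]
opening: 0.0004
3.02 [0.5764 0.1774 0.1388] [180.    0.  -13.4] F [0.  0.  0.8] 0.00035604515810844456
pow [ 1.2  1.4 64.8]
wrist power_top 0.89 [311.2 212.4] [0.5785 0.1785 0.074 ]
wrist dial_mid 0.63 [516.4 208.9] [0.5473 0.0285 0.079 ]
wrist orange_dot 0.68 [537.5 166.8] [0.5712 0.0029 0.065 ]
wrist dial_pointer 0.89 [536.2 178.3] [0.5725 0.0215 0.091 ]
top dial_mid 0.69 [314.5 238.7] [0.5407 0.0282 0.079 ]
top orange_dot 0.58 [323.2 222.3] [0.5816 0.0073 0.065 ]
top dial_pointer 0.74 [318.4 225.4] [0.5708 0.0191 0.091 ]
```

View pics/wrist1.png

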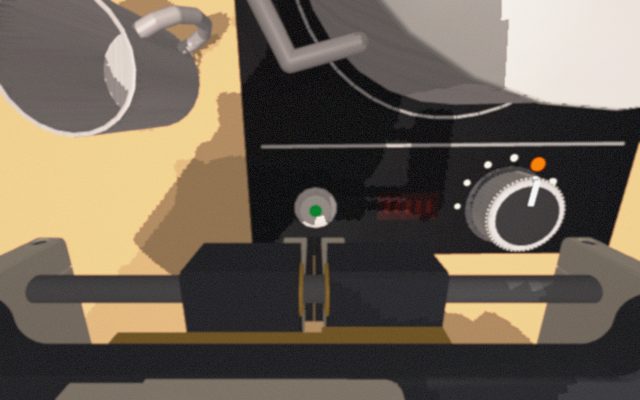

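The wrist view shows the green spot at (316, 210), the dial cap centre at about (526, 215), and the pointer one dot short of the orange dot at (538, 164). Next I descend onto the key.

```bash
python3 - <<'E'
from h import *
s=snapshot("wrist")
print(ray_z(s,(316,210),.074),"dial",ray_z(s,(526,215),.091))
E
python3 -m inch '[{"ax":0,"ay":0,"az":0,"dx":1.5,"dy":1,"dz":30,"fingers":0},{"ax":0,"ay":0,"az":0,"dx":1.5,"dy":1,"dz":56,"fingers":0},{"ax":0,"ay":0,"az":0,"dx":1.5,"dy":1,"dz":60,"fingers":0},{"ax":0,"ay":0,"az":0,"dx":1.5,"dy":1,"dz":60,"fingers":0}]'
```

```text
[0.57955522 0.17457305 0.074     ] dial [0.54697083 0.02927268 0.091     ]
clock: 4.08
tool_pos: [0.578, 0.1759, 0.079]
orientation: [180.0, -0.0, -13.5]
force: [0.4, -0.1, 1.3]
opening: 0.0006
```

```bash
python3 -m inch '[{"ax":0,"ay":0,"az":0,"dx":0,"dy":0,"dz":3,"fingers":0},{"ax":0,"ay":0,"az":0,"dx":0,"dy":0,"dz":5,"fingers":0},{"ax":0,"ay":0,"az":0,"dx":0,"dy":0,"dz":7,"fingers":0},{"ax":0,"ay":0,"az":0,"dx":0,"dy":0,"dz":7,"fingers":0}]'
```

```text
clock: 4.58
tool_pos: [0.578, 0.1761, 0.072]
orientation: [-180.0, -0.0, -13.5]
force: [-1.7, 0.4, 2.2]
opening: 0.0003
```

```bash
python3 -m inch '[{"ax":0,"ay":0,"az":0,"dx":0,"dy":0,"dz":1.5,"fingers":0},{"ax":0,"ay":0,"az":0,"dx":0,"dy":0,"dz":2.5,"fingers":0},{"ax":0,"ay":0,"az":0,"dx":0,"dy":0,"dz":2.5,"fingers":0}]'
```

```text
clock: 4.95
tool_pos: [0.5781, 0.176, 0.0702]
orientation: [-180.0, -0.1, -13.4]
force: [-2.8, 0.7, 11.2]
opening: 0.0006
```

The force is 11 N and the tip has stopped at 0.0702 m. That means the key is bottomed: it needs about 4 N, and the expected height is 0.070 m. I'll release it and lift.

```bash
python3 -m inch '[{"ax":0,"ay":0,"az":0,"dx":0,"dy":0,"dz":0.5,"fingers":0},{"ax":0,"ay":0,"az":0,"dx":0,"dy":0,"dz":-6,"fingers":0},{"ax":0,"ay":0,"az":0,"dx":0,"dy":0,"dz":-40,"fingers":0},{"ax":0,"ay":0,"az":0,"dx":-40,"dy":20,"dz":-70,"fingers":0},{"ax":0,"ay":0,"az":0,"dx":-60,"dy":70,"dz":-70,"fingers":0},{"ax":0,"ay":0,"az":0,"dx":-60,"dy":120,"dz":-70,"fingers":0},{"ax":0,"ay":0,"az":0,"dx":-60,"dy":145,"dz":-70,"fingers":0},{"ax":0,"ay":0,"az":0,"dx":-60,"dy":145,"dz":-70,"fingers":0}]'
python3 - <<'E'
from st import *
s=snapshot("wrist"); save(s,"wrist2")
for k,z in {"power_top":.074,"dial_mid":.079,"orange_dot":.065,"dial_pointer":.091}.items():
    for a in landmark_of(k,"wrist")[:1]: print(k,round(a["score"],2),np.round(a["position"],1),np.round(ray_z(s,a["position"],z),4))
rel({})
E
```

```text
clock: 5.95
tool_pos: [0.4845, 0.0472, 0.139]
orientation: [180.0, 0.0, -13.6]
force: [-0.5, -0.1, 0.2]
opening: 0.0004
power_top 0.88 [104.4 133.1] [0.5787 0.1769 0.074 ]
dial_mid 0.94 [314.7 131.4] [0.5453 0.0316 0.079 ]
orange_dot 0.55 [345.1  79.9] [0.5737 0.0027 0.065 ]
dial_pointer 0.69 [317.8  85.5] [0.5732 0.023  0.091 ]
6.2 [0.4857 0.0494 0.1389] [180.    0.  -13.4] F [-0.1 -0.2 -0. ] 0.0004376416745515626
```

View pics/wrist2.png

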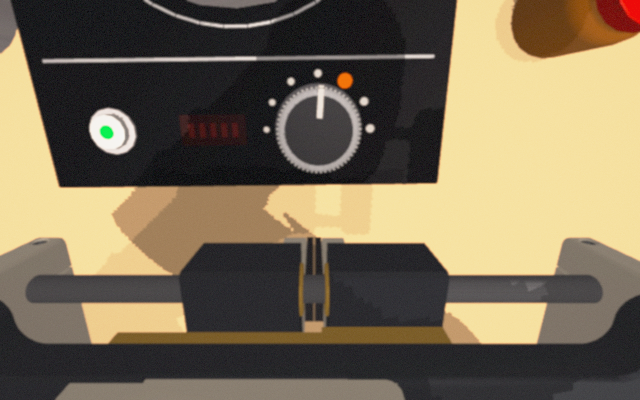

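```bash
python3 - <<'E'
from st import *
D=np.array([.5445,.030,0]);X=np.array([.9724,-.2334,0]);Y=np.array([.2334,.9724,0])
z=np.array([0,0,.073])
rel({"pre":D-.05*X-.008*Y+z,"contact":D-.0375*X-.008*Y+z})
E
```

```text
6.2 [0.4857 0.0494 0.1389] [180.    0.  -13.4] F [-0.1 -0.2 -0. ] 0.0004376416745515626
pre [11.7 13.1 65.9]
contact [24.2 13.2 65.9]
```

```bash
python3 -m inch '[{"ax":0,"ay":0,"az":0,"dx":8,"dy":13,"dz":30,"fingers":0},{"ax":0,"ay":0,"az":0,"dx":8,"dy":13,"dz":60,"fingers":0},{"ax":0,"ay":0,"az":0,"dx":8,"dy":13,"dz":66,"fingers":0},{"ax":0,"ay":0,"az":0,"dx":14,"dy":13,"dz":66,"fingers":0},{"ax":0,"ay":0,"az":0,"dx":18,"dy":13,"dz":66,"fingers":0},{"ax":0,"ay":0,"az":0,"dx":20,"dy":13,"dz":66,"fingers":0},{"ax":0,"ay":0,"az":0,"dx":20,"dy":13,"dz":66,"fingers":0}]'
```

```text
clock: 7.08
tool_pos: [0.5023, 0.0315, 0.0736]
orientation: [-180.0, -0.0, -13.5]
force: [-0.3, -0.2, -0.6]
opening: 0.0004
```

```bash
python3 - <<'E'
from st import *
s=snapshot("wrist"); save(s,"wrist3")
s=snapshot("top"); cv2.imwrite("pics/top3.png",cv2.resize(s["image"][190:270,230:350,::-1],None,fx=6,fy=6,interpolation=cv2.INTER_CUBIC))
E
```

```text
(no output)
```

View pics/wrist3.png

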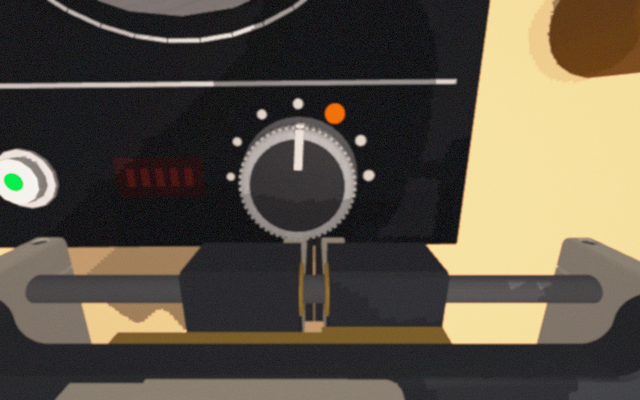

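The closed fingers are just in front of the dial's front rim, at about (315, 240), offset to the right as planned. The pointer is at the centre dot, (298, 130).

```bash
python3 -m inch '[{"ax":0,"ay":0,"az":0,"dx":2,"dy":0,"dz":0,"fingers":0},{"ax":0,"ay":0,"az":0,"dx":3.5,"dy":0,"dz":0,"fingers":0},{"ax":0,"ay":0,"az":0,"dx":3.5,"dy":0,"dz":0,"fingers":0}]'
```

```text
clock: 7.55
tool_pos: [0.5055, 0.0306, 0.073]
orientation: [180.0, -0.0, -13.5]
force: [-0.2, -0.4, 0.0]
opening: 0.0008
```

```bash
python3 -m inch '[{"ax":0,"ay":0,"az":0,"dx":1,"dy":0,"dz":0,"fingers":0},{"ax":0,"ay":0,"az":0,"dx":2,"dy":0,"dz":0,"fingers":0},{"ax":0,"ay":0,"az":0,"dx":2,"dy":0,"dz":0,"fingers":0}]'
```

```text
clock: 7.92
tool_pos: [0.5056, 0.0298, 0.0729]
orientation: [179.9, 0.2, -13.5]
force: [-6.9, 2.6, 6.5]
opening: 0.0008
```

Contact, with about 7 N of normal force. Now I slide along the rim to the hob's +y, which is tool -y.

```bash
python3 -m inch '[{"ax":0,"ay":0,"az":0,"dx":0,"dy":-2,"dz":0,"fingers":0},{"ax":0,"ay":0,"az":0,"dx":0,"dy":-4,"dz":0,"fingers":0},{"ax":0,"ay":0,"az":0,"dx":0,"dy":-6,"dz":0,"fingers":0},{"ax":0,"ay":0,"az":0,"dx":0,"dy":-6,"dz":0,"fingers":0}]'
python3 - <<'E'
from st import *
s=snapshot("wrist"); save(s,"wrist4")
rel({})
E
```

```text
clock: 8.43
tool_pos: [0.507, 0.0352, 0.0726]
orientation: [179.9, 0.2, -13.5]
force: [-6.0, -1.5, 3.0]
opening: 0.0004
8.47 [0.507  0.0352 0.0726] [179.9   0.2 -13.5] F [-5.2 -1.6  3.1] 0.000489917778299114
```

View pics/wrist4.png

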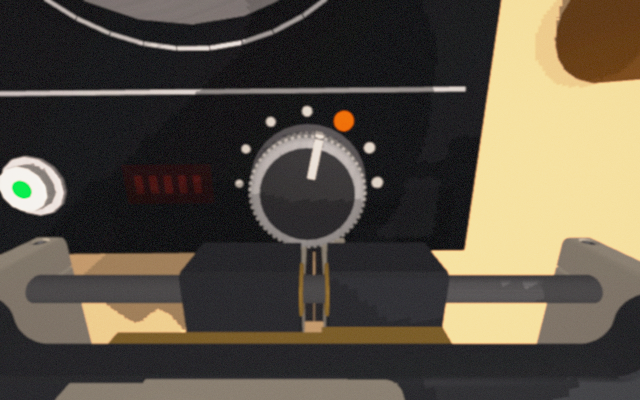

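The dial follows: the pointer has turned about 12° toward the orange dot, with its tip at (319, 140). I carry on, 9 mm more.

```bash
python3 -m inch '[{"ax":0,"ay":0,"az":0,"dx":0,"dy":-2,"dz":0,"fingers":0},{"ax":0,"ay":0,"az":0,"dx":0,"dy":-4,"dz":0,"fingers":0},{"ax":0,"ay":0,"az":0,"dx":0,"dy":-6,"dz":0,"fingers":0},{"ax":0,"ay":0,"az":0,"dx":0,"dy":-8,"dz":0,"fingers":0},{"ax":0,"ay":0,"az":0,"dx":0,"dy":-9,"dz":0,"fingers":0},{"ax":0,"ay":0,"az":0,"dx":0,"dy":-9,"dz":0,"fingers":0}]'
python3 - <<'E'
from st import *
s=snapshot("wrist"); save(s,"wrist5")
rel({})
E
```

```text
clock: 9.22
tool_pos: [0.5094, 0.0448, 0.0725]
orientation: [180.0, 0.1, -13.5]
force: [-7.8, 0.8, 1.4]
opening: 0.0003
9.28 [0.5093 0.0449 0.0725] [ 1.80e+02  1.00e-01 -1.35e+01] F [-7.3  1.9  1.5] 7.007030966384886e-05
```

View pics/wrist5.png

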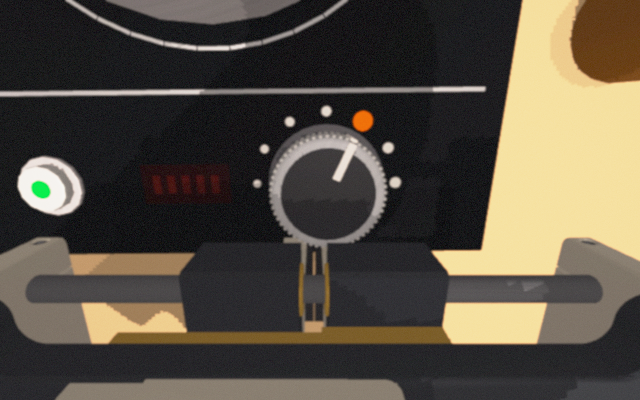

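The pointer now aims at the orange dot: its tip is at (354, 142) and the dot at (363, 121). I back straight off along tool -x, then lift.

```bash
python3 -m inch '[{"ax":0,"ay":0,"az":0,"dx":-3,"dy":0,"dz":0,"fingers":0},{"ax":0,"ay":0,"az":0,"dx":-20,"dy":0,"dz":0,"fingers":0},{"ax":0,"ay":0,"az":0,"dx":-35,"dy":0,"dz":-30,"fingers":0},{"ax":0,"ay":0,"az":0,"dx":-35,"dy":0,"dz":-80,"fingers":0},{"ax":0,"ay":0,"az":0,"dx":-35,"dy":0,"dz":-80,"fingers":0},{"ax":0,"ay":0,"az":0,"dx":-35,"dy":0,"dz":-80,"fingers":0}]'
python3 - <<'E'
from st import *
s=snapshot("wrist"); save(s,"wrist6")
z={"dial_mid":.079,"orange_dot":.065,"dial_pointer":.091,"power_top":.074}
p={}
for k in z:
    for a in landmark_of(k,"wrist")[:1]: p[k]=ray_z(s,a["position"],z[k]);print(k,a["score"],a["position"],p[k])
if len(p)==4:
    g=lambda k:np.degrees(np.arctan2(*(p[k]-p["dial_mid"])[[1,0]]))
    print("pointer",g("power_top")-g("dial_pointer"),"orange",g("power_top")-g("orange_dot"))
t=snapshot("top"); cv2.imwrite("pics/top6.png",cv2.resize(t["image"][120:290,180:420,::-1],None,fx=3.3,fy=3.3,interpolation=cv2.INTER_CUBIC))
for k in ("pot","jug","jar"):
    for a in landmark_of(k,"top")[:1]: print(k,a["position"])
rel({})
E
```

```text
clock: 10.02
tool_pos: [0.4763, 0.0532, 0.1531]
orientation: [-179.9, -0.0, -13.5]
force: [0.1, -0.3, -0.7]
opening: 0.0003
dial_mid 0.81 [324.9, 113.5] [0.54685378 0.02782466 0.079     ]
orange_dot 0.85 [348.4, 68.7] [0.57355096 0.00343418 0.065     ]
dial_pointer 0.65 [339.2, 74.5] [0.5693056  0.01340285 0.091     ]
power_top 0.84 [122.3, 117.4] [0.5789592  0.17494729 0.074     ]
pointer 110.40422734512204 orange 120.10452460079586
pot [309.1, 159.0]
jug [212.9, 174.3]
10.47 [0.4766 0.0528 0.1526] [180.    0.  -13.5] F [-0.  -0.2  0.3] 0.0006850440231222214
```

View pics/wrist6.png

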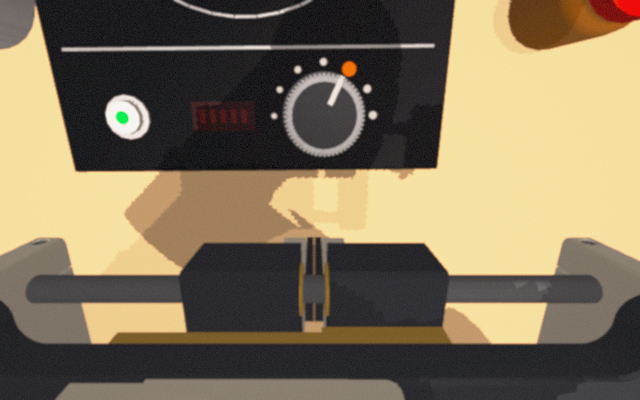

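View pics/top6.png

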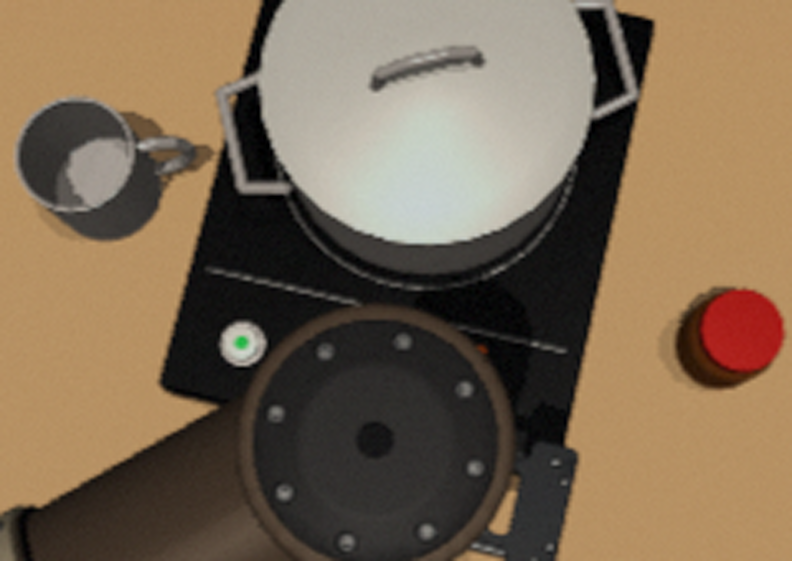

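Released, the pointer (331,103)→(343,79) lies about 27° from straight back in the image, against about 28° for the orange dot. With clicks 30° apart, it sits in the orange click. In the top view the pot, jug and jar look unmoved and the key is up.

```bash
python3 - <<'E'
from h import *
print(close_job())
E
```

```text
the job is handed in; nothing more can be done
None
```

The job is done and handed in at about 10.5 s of the 64 s allowed: the power key was pressed first, then the dial was turned to orange.

- **Power key:** I pressed it with the closed fingertips to about 11 N, well over the 4 N it needs. The tip stopped at 0.070 m, the expected height with the key fully down. I then let it up, and it shows raised in the later pictures.
- **Dial:** I pushed it one click clockwise, from 1.571 to 2.094, with the outside of the closed fingers on its front rim at about 7 N. I backed straight off, so it was never taken between the fingers.

**Last checks:**
- **Pointer:** After release it points at the orange dot in the wrist picture, about 27° against 28° for the dot.
- **Disagreement:** The network's landmarks put the pointer at 110° and the dot at 120°. I trusted the picture, because clicks are 30° apart and so the nearest click is still orange.
- **Surroundings:** The pot, jug and jar look unmoved in the top view. The network did not report the jar in that last picture, so I checked it by eye. The arm was clear of everything, with no force on the tool.

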